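Clear the overflow gutter and close the embedding mould

ROBOT

A 7-joint arm with a two-finger parallel gripper is mounted at the origin on a cart in front of the work surface, level with it; the furniture and walls round the work are solid. World frame = base frame: x ahead of the robot, y to its left, z up, the work surface at z = 0. Lengths are in mm, angles in rad, forces in N, time in s.
With the tool pointing down it reaches from about 425 to 800 mm from the base axis. Payload 8.3 kg.
Tool frame: the origin (TCP) lies where the fingers leave the gripper's body, on its centre line; the fingertips stand 73 mm ahead of it and the grasp point (between the pads) lies 54 mm ahead of it; z points along the fingers, y is the line along which they close (so a half turn about z gives the same grasp; the last joint's range is limited). The gripper opens to 85 mm and grips with 20 to 120 N. Pads are 22 mm wide; open, the fingers measure 114 mm over their backs; the gripper's body (76 mm by 85 mm) begins 54 mm behind the grasp point. The pads swing forward as they close: fully open they stand 13 mm farther back than shut.
Start: joints at [-1.32, 0.383, 0.016, 1.37, -0.006, 1.388, -0.046], TCP at [192.875, 594.481, 303.879] pointing down, gripper open.
Joint ranges: [-2.95, 2.95], [-0.25, 2.06], [-1.52, 1.56], [0.18, 2.33], [-1.44, 4.58], [0.02, 2.06], [-3.01, 3.01]. Speed limits (rad/s): [2.39, 2.39, 3.01, 3.01, 3.14, 3.14, 3.14].

INTERFACE

Orientations are given as a 3x3 rotation matrix whose columns are the frame's x, y, z axes.
In Python, from bench import manip, imaging gives the robot as it stands.
- The arm moves only by the shell command python3 -m inch 'ROWS' [FORCE]. ROWS is a JSON object of lists of equal length, an entry for each row: "fingers": the closure, from -1 (fully open) to 1 (shut); "offset": the shift along the tool's x, y, z in m, a list of three; "twist": the turn about the tool's z in degrees. A call has 1 to 20 rows; each row is the pose to reach, as a shift and turn from the pose commanded when the call began, along the tool's axes at that moment; what a row does not reach only later rows make up. A row lasts 1/12 s, in which the tool goes at most 41.7 mm and 7.16 degrees, less where a joint would pass 70% of its speed; a pose out of reach is approached as far as the arm can. A call with a gripper value outside its range is refused whole. The fingers move at their own pace and stop on an object; FORCE is the grip in N (left out, the last holds). Time passes only in rows, so rows that repeat a pose let the fingers close. It gives the time, the measured TCP pose, the force, the opening and the grip force at its end, in the units of the state.
- manip.state(): the state, without advancing time (a new reading comes with each control period).
- imaging.read_camera(name): name is "scene" or "top" or "wrist"; returns the picture (480x640x3 uint8, red, green, blue); there is no depth.
- imaging.camera_info(name): a dict with "fx", "fy", "cx", "cy" (pixels), "rvec" (rotation vector, rad) and "tvec" (3), from world to camera coordinates, as OpenCV has them. Camera axes: x right, y down, z forward; pixel columns grow to the right and rows downward; lengths in mm; the calibration is good to about 2 mm. A picture is of the moment at which its call begins: read the wrist's pose just before it. camera_info takes no time and is no camera call; for the wrist camera it gives the pose at the moment of the call.
- manip.hand_in(): hands the job in; it is judged then, once.
The state is a dict: "time": time; "joint_positions": joint angles; "joint_vel": joint speeds; "effort": joint torques, N m; "tool_pos": TCP position; "eef_rot": TCP orientation; "ft_force": force on the tool from outside, world axes, zero at the start; "ft_torque": the same for the moment, N m; "grip_width": finger opening in mm; "grasp_force": force on a finger pad.
Only numpy, scipy, OpenCV 4.12 (cv2) and the standard library are available. Lean on these libraries where they do the work, as an engineer would, in place of code of your own. Each camera call takes 0.05 s, during which the arm holds its last target. There are 200 camera calls.

TASK

Clear the overflow gutter of the lower mould half with the pick: slide its tip slowly (a few centimetres a second) along the bottom of the gutter from the end nearest the robot, along the long leg, round the corner and to the end of the short leg, then stand the pick back in its wooden block. Then take the upper half by its grip, set it the right way round on the two dowels and press it down against the sprung ejector pins until the faces meet, and finish while still gripping it and holding the mould pressed shut. Leave the other things on the bench where they are.

Things in the scene. Friction and masses are not known exactly. Their poses are not given: they have to be found in the camera images.
- lower_half: lower half of a two-part embedding mould: grey anodised aluminium block 130 (its x) x 90 (its y) mm on a dark steel plate 160 x 124 x 8 mm, fixed; origin on the bench under its centre, z up, -x end toward the robot. Parting face at z = 42 mm, in it a pocket 52 x 34 mm (x -32..20, y -10..24), two dowels, two ejector pins and an L-shaped overflow gutter, 10 mm wide, 6 mm deep (floor z = 36)
- dowel_a (a point): foot of the first dowel, at the parting face, (-50, 28) mm of the lower half. Both dowels: steel, fixed, 10 mm diameter, standing 16 mm above the face: straight for 8 mm, then tapering to a 4.4 mm tip
- dowel_b (a point): foot of the second dowel, at the parting face, (53, -12) mm of the lower half
- ejector (a joint): travel of the two ejector pins in the lower half (8 mm diameter, flat tops, at (-54, -8) and (53, 24) mm, one common spring). 0: they stand 4 mm above the parting face; 0.004: level with it. They carry the upper half about 4 mm off the face; together they need 10 N to start moving, 15 N to be level, and spring back when let go
- upper_half: upper half, loose, about 0.45 kg: grey anodised aluminium plate 130 (its x) x 90 (its y) x 20 mm, face down on a 3 mm rubber pad; origin at the centre of its underside, z up. On top, centred, a black grip bar: 76 mm along x, 22 mm wide, z = 20 to 54 mm; hold its flanks. Pour hole 10 mm and vent 6 mm on the +y side of the grip. At the start its x axis is within 60 degrees of the lower half's
- bore_a (a point): centre of the first dowel bore at the underside of the upper half, (-50, 28) mm; goes on dowel_a. Both bores: 12 mm diameter, right through. The bores are not symmetric: the halves fit only one way round, closed with axes parallel and the upper half's origin at z = 42 mm over the lower half's
- bore_b (a point): centre of the second dowel bore at the underside of the upper half, (53, -12) mm; goes on dowel_b
- pick: gutter pick, loose, 50 g, standing upright in its block: steel ball tip 4 mm diameter on a 3 mm neck (16 mm long), then a 6 mm shank to z = 52 mm, collar 22 mm diameter from z = 52 to 56, black round handle 15 mm diameter from z = 56 to 116 mm. Origin at the very tip, z along the tool toward the handle end; hold it by the handle from above
- pick_block: wooden block 56 x 56 x 58 mm on a 70 x 70 x 6 mm foot, fixed, with one vertical bore 12 mm diameter, 54 mm deep in its top; origin under its centre, z up. The pick hangs in it on its collar, tip 6 mm above the bench
- socket (a point): mouth of the bore, in the middle of the top of the wooden block, 58 mm above the bench
- gutter_0 (a point): the gutter: long leg centred on y = -27 mm from the open end at the block's -x edge to the corner at x = 36, short leg centred on x = 36 mm from there to the open end at the block's +y edge; this point: on the floor of the gutter, on its centre line, at its near end (-58, -27 mm of the lower half)
- gutter_1 (a point): on the floor of the gutter, on its centre line, at the first third of the long leg (-27, -27 mm of the lower half)
- gutter_2 (a point): on the floor of the gutter, on its centre line, at the second third of the long leg (5, -27 mm of the lower half)
- gutter_3 (a point): on the floor of the gutter, on its centre line, at the corner (36, -27 mm of the lower half)
- gutter_4 (a point): on the floor of the gutter, on its centre line, at the first third of the short leg (36, -4 mm of the lower half)
- gutter_5 (a point): on the floor of the gutter, on its centre line, at the second third of the short leg (36, 18 mm of the lower half)
- gutter_6 (a point): on the floor of the gutter, on its centre line, at its far end (36, 40 mm of the lower half)
- specimen_cup: bystander: clear specimen cup with a screw lid, 68 mm diameter, 72 mm high; origin at the underside
- blue_vial: bystander: glass vial with a stopper, 29 mm diameter, 54 mm high; origin at the underside
- white_vial: bystander: glass vial with a stopper, 25 mm diameter, 58 mm high; origin at the underside
- beaker: bystander: glass beaker, 60 mm diameter, 70 mm high; origin at the underside
- sediment_dish: bystander: glass petri dish of sediment, 100 mm diameter, 22 mm high; origin at the underside
- small_dish: bystander: small glass petri dish, 60 mm diameter, 14 mm high, on the robot's side; origin at the underside
- fine_forceps: bystander: fine forceps, 122 x 20 x 7 mm, lying on the robot's side; origin at the underside

How it is judged:
By the outcome, as a careful person would: the job done as asked, in the order asked, and still so for the second after the job is handed in, while the arm keeps its last pose, push and grip.
It also fails if it takes over 69 s, if anything falls off the work surface, if the arm or the gripper's body presses on something with over 40 N, if the wrist force passes 120 N, or if a joint passes its speed limit or range.

## Working session

There is one attempt and no reset: what is moved stays moved. The work goes in short steps, Python scripts to look and compute and a shell command to move; the robot and the scene stay as the last step left them, time stands still between calls to the robot, and variables do not carry over. Pictures are saved under pics/ and viewed, at most 10 in all, crops included, and the job is handed in when it is done.

```bash
mkdir -p pics; ls; python3 - <<'E'
from bench import manip, imaging
import cv2
s=manip.state(); print(s)
for n in ("scene","top"):
    im=imaging.read_camera(n); cv2.imwrite(f"pics/{n}0.png",im[:,:,::-1]); print(n,imaging.camera_info(n))
print(imaging.camera_info("wrist"))
E
```

```text
pics
{'time': 0.0, 'joint_positions': array([-1.31990833,  0.38429816,  0.01636403,  1.37118946, -0.00631681,
        1.38817739, -0.04648318]), 'joint_vel': array([-0.00010957,  0.00018364,  0.0011106 ,  0.00028752,  0.00089847,
        0.00072709, -0.00208044]), 'effort': array([ 7.65505902e-04, -6.27605438e+01,  8.44537932e-01, -3.71819365e+01,
        1.63961551e-02,  1.39180262e-02,  1.88799385e-05]), 'tool_pos': array([192.75622931, 594.14977225, 302.8252356 ]), 'eef_rot': array([[-9.51197879e-01,  3.08580990e-01, -6.05999003e-04],
       [ 3.08581584e-01,  9.51195920e-01, -1.93082695e-03],
       [-1.93927110e-05, -2.02359863e-03, -9.99997952e-01]]), 'ft_force': array([-0.60823608, -0.10570334,  0.004798  ]), 'ft_torque': array([-0.0341901 ,  0.06740131,  0.00532821]), 'grasp_force': 0.0, 'grip_width': 85.58570042425687}
scene {'fx': 536.1486743486073, 'fy': 536.1486743486073, 'cx': 322.61428536999944, 'cy': 233.65615105687084, 'rvec': array([ 1.09180412, -2.01209176,  1.28093808]), 'tvec': array([205.9404421 , 273.33861084, 688.76915928])}
top {'fx': 499.41981130360864, 'fy': 499.41981130360864, 'cx': 317.66060738096127, 'cy': 236.3855710029487, 'rvec': array([ 2.20550981, -2.22077108,  0.05395115]), 'tvec': array([-104.81960831,  549.32433621, 1077.60635903])}
{'fx': 397.83343660162814, 'fy': 397.83343660162814, 'cx': 319.2052875655806, 'cy': 233.39710580082453, 'rvec': array([-2.31090701, -1.67985753, -0.28064341]), 'tvec': array([-623.76591364,  -40.96824776,  381.30811605])}
```

View pics/top0.png

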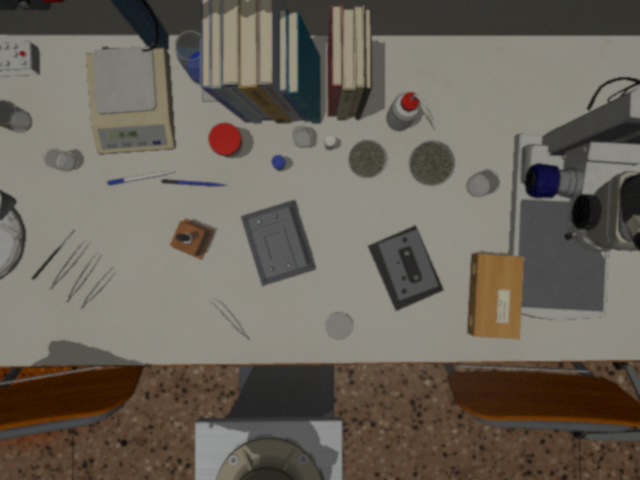

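View pics/scene0.png

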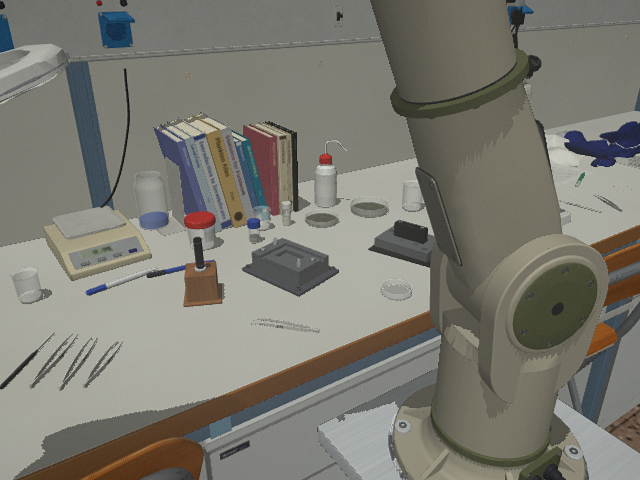

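The top view shows the pick block at about (191,238), the lower half at (279,242), and the upper half at (406,267). The scene view confirms this layout. I'll enlarge these regions to get pixel positions.

```bash
cat > h.py <<'E'
import numpy as np, cv2
from bench import manip, imaging
def cam(i): 
    K=np.array([[i['fx'],0,i['cx']],[0,i['fy'],i['cy']],[0,0,1.]]); return K,np.array(i['rvec']),np.array(i['tvec'])
def proj(i,P):
    K,r,t=cam(i); return cv2.projectPoints(np.array(P,float).reshape(-1,3),r,t,K,None)[0].reshape(-1,2)
def back(i,uv,z):
    K,r,t=cam(i); R=cv2.Rodrigues(r)[0]; c=-R.T@t
    d=R.T@np.linalg.inv(K)@np.array([uv[0],uv[1],1.]); return c+d*(z-c[2])/d[2]
def fit(i,L,uv,g):
    """L: local pts, uv pixels, guess x,y,yaw(rad) -> pose, residual px"""
    from scipy.optimize import least_squares
    L=np.array(L,float);uv=np.array(uv,float)
    f=lambda p:(proj(i,world(p,L))-uv).ravel()
    s=least_squares(f,g,x_scale=[100,100,1]); return s.x,np.round(s.fun.reshape(-1,2),1)
def world(p,L):
    L=np.array(L,float).reshape(-1,3);c,s=np.cos(p[2]),np.sin(p[2]); 
    return np.c_[p[0]+c*L[:,0]-s*L[:,1],p[1]+s*L[:,0]+c*L[:,1],L[:,2]]
E
python3 - <<'E'
from h import *
i=imaging.camera_info("top"); im=cv2.imread("pics/top0.png")
def crop(x,y,w,h,k): return cv2.resize(im[y:y+h,x:x+w],None,fx=k,fy=k,interpolation=cv2.INTER_CUBIC)
o=np.zeros((600,800,3),np.uint8)
o[:400,:400]=crop(230,192,100,100,4); o[:400,400:]=crop(356,216,100,100,4); o[400:,:400]=crop(160,210,100,50,4); o[400:,400:]=crop(250,120,100,50,4)
cv2.imwrite("pics/c.png",o)
for n,uv,z in (("low",(279,242),42),("up",(406,267),23),("blk",(191,238),58),("cup",(225,139),72),("wv",(330,141),58),("bv",(279,162),54),("small",(339,325),14),("forc",(230,319),5),("sed",(432,162),22)): print(n,back(i,uv,z).round())
w=imaging.camera_info("wrist");K,r,t=cam(w);R=cv2.Rodrigues(r)[0];print("wcam",-R.T@t,R[2],R[0])
E
```

```text
low [536. -26.  42.]
up [ 481. -298.   23.]
blk [545. 155.  58.]
cup [748.  82.  72.]
wv [ 747. -135.   58.]
bv [704. -28.  54.]
small [ 357. -153.   14.]
forc [371.  83.   5.]
sed [ 708. -358.   22.]
wcam [110.85636407 620.63969397 372.39149899] [ 0.31110617 -0.1030747  -0.94476905] [ 0.30886918  0.95110231 -0.0020571 ]
```

View pics/c.png

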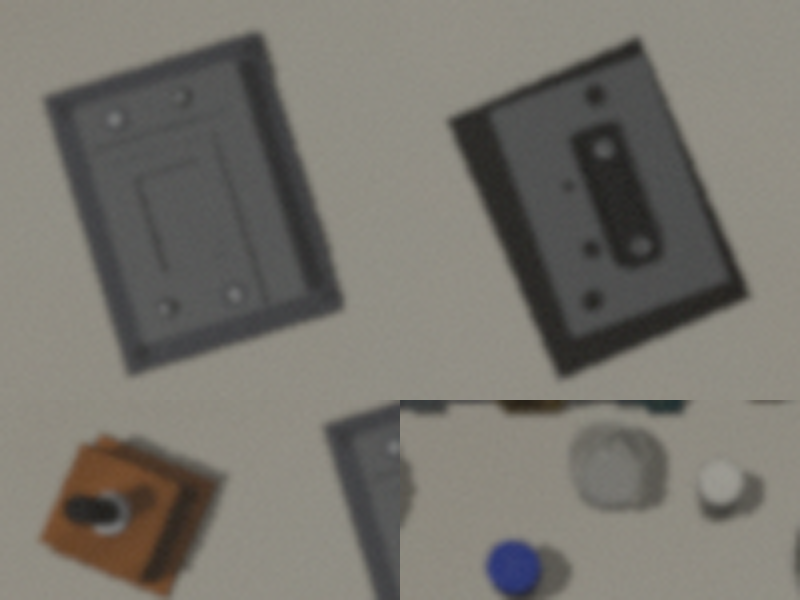

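```bash
python3 - <<'E'
from h import *
i=imaging.camera_info("top")
f=lambda P,ox,oy:[((x+.5)/4-.5+ox,(y+.5)/4-.5+oy) for x,y in P]
uv=f([(182,98),(168,308),(115,120),(234,294),(45,98),(262,33),(343,307),(130,376)],230,192)
L=[(53,-12,56),(-50,28,56),(53,24,46),(-54,-8,46),(80,62,8),(80,-62,8),(-80,-62,8),(-80,62,8)]
print("low",*fit(i,L,uv,[536,-26,.28]))
uv=f([(192,299),(195,95),(88,110),(330,280),(173,338),(240,48)],356,216)
L=[(-50,28,21),(53,-12,21),(65,45,23),(-65,-45,23),(-65,45,23),(65,-45,23)]
print("up",*fit(i,L,uv,[481,-298,.35]))
uv=f([(75,108),(113,115),(88,45),(185,83),(143,180),(42,137)],160,210)
print("picktop",back(i,uv[0],122),"collar",back(i,uv[1],62))
for u,z in zip(uv[2:],(58,58,58,58)): print(back(i,u,z).round(1))
E
```

```text
low [ 5.36138348e+02 -2.29677795e+01  2.93014338e-01] [[-0.2 -0.2]
 [-0.5  0.3]
 [ 0.5 -0.3]
 [ 0.3  0.3]
 [-0.5 -0.4]
 [-0.4 -0.9]
 [ 1.   0.7]
 [-0.3  0.4]]
up [ 4.87138050e+02 -3.01790579e+02  3.52979781e-01] [[ 0.   0.1]
 [-0.5 -0.2]
 [-0.2  0.1]
 [-0.2 -0.6]
 [ 0.1 -0.3]
 [ 0.7  0.9]]
picktop [546.29361694 163.98128069 122.        ] collar [544.5702559  160.13622831  62.        ]
[581.1 174.1  58. ]
[561. 124.  58.]
[510.9 145.6  58. ]
[533.5 197.7  58. ]
```

Both fits agree to within about 1 px:
- **Lower half:** (536,-23), yaw 16.8°.
- **Upper half:** (487,-302), yaw 20.2°.
- **Pick:** (546,161).

I'm moving above the pick with the tool x axis turned along the lower half's x.

```bash
python3 -m inch '{"fingers":[-1,-1,-1,-1,-1,-1,-1,-1,-1,-1,-1,-1,-1,-1,-1,-1,-1,-1,-1,-1],"offset":[[-0.015,-0.01,0.002],[-0.035,-0.023,0.004],[-0.06,-0.039,0.007],[-0.087,-0.056,0.01],[-0.114,-0.073,0.013],[-0.141,-0.091,0.016],[-0.168,-0.108,0.019],[-0.195,-0.126,0.022],[-0.222,-0.143,0.026],[-0.249,-0.161,0.029],[-0.276,-0.178,0.032],[-0.303,-0.195,0.035],[-0.33,-0.213,0.038],[-0.357,-0.23,0.041],[-0.384,-0.248,0.044],[-0.411,-0.265,0.047],[-0.438,-0.282,0.05],[-0.456,-0.294,0.052],[-0.466,-0.3,0.053],[-0.47,-0.303,0.054]],"twist":[7,14,21,28,35,42,49,56,63,70,77,84,91,98,105,112,119,126,133,140]}' 60
python3 - <<'E'
from h import *
s=manip.state(); i=imaging.camera_info("wrist"); im=imaging.read_camera("wrist"); cv2.imwrite("pics/w1.png",im[:,:,::-1])
import json; json.dump({k:np.array(v).tolist() for k,v in i.items()},open("w1.json","w"))
print(s['joint_positions'].round(2),s['tool_pos'],s['eef_rot'].round(3))
E
```

```text
time: 1.77
tool_pos: [547.5, 158.3, 249.4]
eef_rot: [[0.931, 0.366, -0.0], [0.366, -0.931, -0.002], [-0.001, 0.001, -1.0]]
ft_force: [-0.3, 0.4, 0.5]
grip_width: 85.3
grasp_force: 0.0
[-0.84  0.34  0.64  1.63 -0.21  1.24 -1.36] [547.49662381 158.33193213 249.44400186] [[ 0.931  0.366 -0.   ]
 [ 0.366 -0.931 -0.002]
 [-0.001  0.001 -1.   ]]
```

View pics/w1.png

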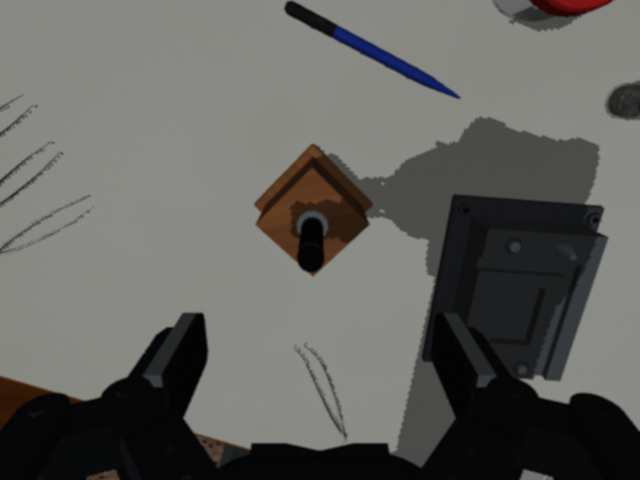

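The wrist view shows the handle top at about (311,259), the collar at (312,221), the block top's corners at (258,222), (312,274) and (369,222), and the lower half's ejector pins at (515,246) and (522,369).

```bash
python3 - <<'E'
from h import *
import json
i={k:np.array(v) for k,v in json.load(open("w1.json")).items()}
print("top",back(i,(311,259),122),"collar",back(i,(312,221),62),"blockmid",back(i,((258+369)/2,222),58))
print(proj(i,[(546,161,122),(546,161,62)]))
print("low",*fit(i,[(53,24,46),(-54,-8,46),(80,62,8),(80,-62,8),(-80,-62,8)],[(515,246),(522,369),(455,195),(603,207),(559,381)],[536,-23,.29]))
print("low2",*fit(i,[(53,24,46),(-54,-8,46),(80,62,8),(80,-62,8)],[(515,246),(522,369),(455,195),(603,207)],[536,-23,.29]))
p=[536.1,-23,.293]; print(proj(i,world(p,[(53,24,46),(-54,-8,46),(80,62,8),(80,-62,8),(-80,-62,8)])).round())
E
```

```text
top [546.03183095 163.08131957 122.        ] collar [548.22466995 164.35962171  62.        ] blockmid [546.73585638 162.74725692  58.        ]
[[314.59947141 260.35815902]
 [315.43731497 225.63692918]]
low [ 5.34855577e+02 -2.31504967e+01  3.03046851e-01] [[ 0.5  2.6]
 [ 1.5  2.5]
 [-0.5  1.9]
 [ 3.   0.5]
 [-5.3 -9.8]]
low2 [ 5.35736796e+02 -2.12229978e+01  2.94621248e-01] [[-0.5  0.5]
 [-0.5  1. ]
 [-1.1 -0.5]
 [ 2.2 -0.6]]
[[517. 247.]
 [523. 370.]
 [456. 195.]
 [607. 207.]
 [553. 371.]]
```

```bash
python3 -m inch '{"fingers":[-1,-1,-1,-1,-1,-1,-1,-0.5,0,0.5,1,1,1,1,1,1,1,1],"offset":[[0,-0.002,0.01],[0,-0.004,0.028],[0,-0.004,0.048],[0,-0.004,0.068],[0,-0.004,0.088],[0,-0.004,0.1],[0,-0.004,0.104],[0,-0.004,0.104],[0,-0.004,0.104],[0,-0.004,0.104],[0,-0.004,0.104],[0,-0.004,0.104],[0,-0.004,0.104],[0,-0.004,0.104],[0,-0.004,0.104],[0,-0.004,0.104],[0,-0.004,0.104],[0,-0.004,0.104]],"twist":[1,2,3,4,4.8,4.8,4.8,4.8,4.8,4.8,4.8,4.8,4.8,4.8,4.8,4.8,4.8,4.8]}' 60
python3 - <<'E'
from h import *
s=manip.state(); print(s['tool_pos'],s['eef_rot'].round(3),s['grip_width'],s['grasp_force'],s['ft_torque'])
i=imaging.camera_info("wrist"); im=imaging.read_camera("wrist"); cv2.imwrite("pics/w2.png",im[:,:,::-1])
E
```

```text
time: 3.32
tool_pos: [545.3, 165.1, 146.6]
eef_rot: [[0.955, 0.296, 0.001], [0.296, -0.955, 0.001], [0.001, -0.0, -1.0]]
ft_force: [-1.1, -0.4, 6.1]
grip_width: 13.7
grasp_force: 58.3
[545.28412187 165.06637696 146.62068364] [[ 0.955  0.296  0.001]
 [ 0.296 -0.955  0.001]
 [ 0.001 -0.    -1.   ]] 13.733322360933915 58.338924050331116 [-0.05812102  0.29399901 -0.01850138]
```

View pics/w2.png

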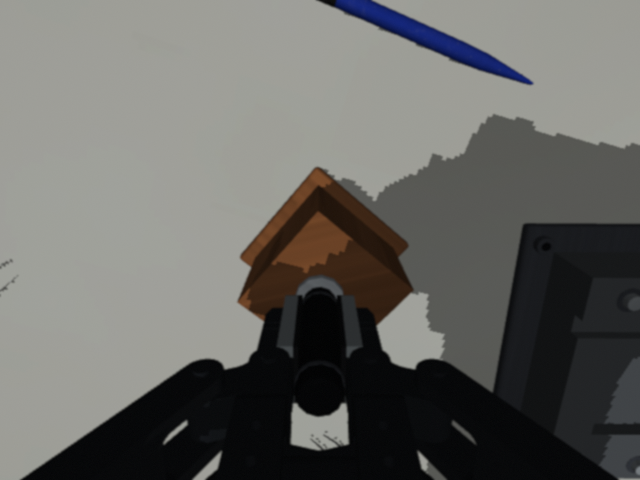

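```bash
python3 - <<'E'
from h import *
s=manip.state(); i=imaging.camera_info("wrist"); print(s['time'],s['tool_pos'],s['ft_force'])
print("tip axis seen: top",back(i,(320,394),122),"collar",back(i,(321,292),62))
im=cv2.imread("pics/w2.png"); cv2.imwrite("pics/c2.png",cv2.resize(im[250:430,220:420],None,fx=3,fy=3,interpolation=cv2.INTER_CUBIC))
print(proj(i,[(545.3,165.1,z) for z in (122,62,58)]))
c=np.array([535.9,-22,0.2934])
g=world(c,[(-58,-27,36),(-27,-27,36),(36,-27,36),(36,40,36)]);print(g)
E
```

```text
3.3667 [545.31879283 165.04712502 146.63544108] [-1.43950033  0.57327977  5.64970317]
tip axis seen: top [546.30867217 165.79639132 122.        ] collar [548.28424811 165.85192723  62.        ]
[[321.25318026 397.25553233]
 [320.6104116  298.34164961]
 [320.58222975 294.00482341]]
[[488.1871982  -64.62028325  36.        ]
 [517.86244734 -55.6548168   36.        ]
 [578.17021171 -37.4346753   36.        ]
 [558.79323583  26.70215347  36.        ]]
```

View pics/c2.png

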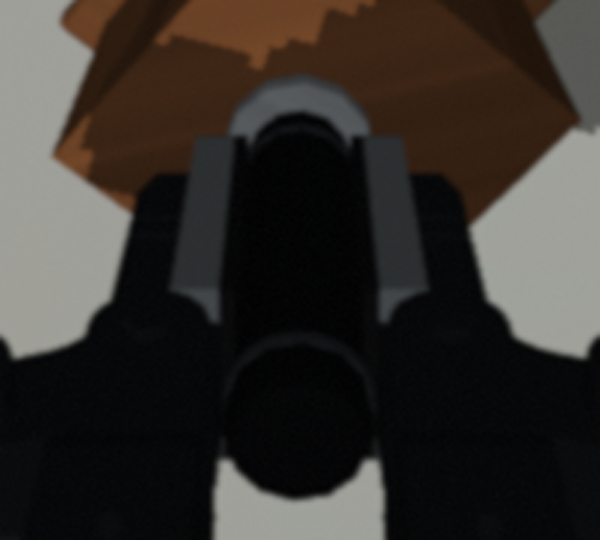

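The pick is held upright and centred, at 13.7 mm opening and 58 N. The block's bore centre is about 2 mm towards -y of the current TCP. I'm lifting and hovering over the gutter's near end.

```bash
python3 -m inch '{"fingers":[1,1,1,1,1,1,1,1,1,1,1,1,1,1,1,1,1,1,1,1],"offset":[[0,0,-0.008],[0,0,-0.025],[0,0,-0.045],[0,0,-0.063],[0,0,-0.073],[-0.005,0.008,-0.075],[-0.015,0.024,-0.075],[-0.027,0.044,-0.075],[-0.039,0.064,-0.075],[-0.051,0.084,-0.075],[-0.064,0.104,-0.075],[-0.076,0.124,-0.075],[-0.088,0.144,-0.075],[-0.101,0.164,-0.075],[-0.112,0.182,-0.075],[-0.12,0.194,-0.075],[-0.124,0.2,-0.075],[-0.124,0.202,-0.075],[-0.124,0.202,-0.075],[-0.124,0.202,-0.075]],"twist":[0,0,0,0,0,0,0,0,0,0,0,0,0,0,0,0,0,0,0,0]}' 60
python3 - <<'E'
from h import *
s=manip.state(); print(s['tool_pos'],s['eef_rot'].round(3),s['ft_force'])
i=imaging.camera_info("wrist"); im=imaging.read_camera("wrist"); cv2.imwrite("pics/w3.png",im[:,:,::-1])
import json; json.dump({k:np.array(v).tolist() for k,v in i.items()},open("w3.json","w"))
t=s['tool_pos']
print("tip pred",proj(i,[t+[0,0,-140.6],t+[0,0,-84]]).round())
p=[536,-21.5,.293];print(proj(i,world(p,[(-58,-27,36),(-65,-32,42),(-65,-22,42),(36,-27,36),(36,40,36),(53,-12,56),(-50,28,56),(80,-62,8),(80,62,8)])).round())
E
```

```text
time: 5.03
tool_pos: [486.4, -63.7, 220.6]
eef_rot: [[0.955, 0.297, -0.001], [0.297, -0.955, 0.0], [-0.0, -0.0, -1.0]]
ft_force: [-0.4, 1.1, 0.0]
grip_width: 13.4
grasp_force: 58.4
[486.42170014 -63.74167316 220.56124567] [[ 0.955  0.297 -0.001]
 [ 0.297 -0.955  0.   ]
 [-0.    -0.    -1.   ]] [-0.36276579  1.13974786  0.01473073]
tip pred [[320. 251.]
 [321. 299.]]
[[322. 224.]
 [329. 237.]
 [314. 237.]
 [323.  73.]
 [210.  72.]
 [296.  36.]
 [233. 221.]
 [380.  -0.]
 [181.  -2.]]
```

View pics/w3.png

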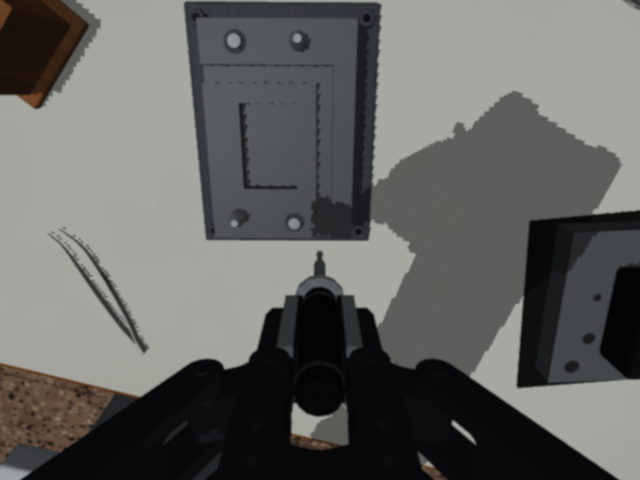

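The tip is seen at (319,252), against a predicted (320,251). The dowel tips are at (297,37) and (234,221), within 1 px of prediction. I'm lowering into the gutter.

```bash
python3 -m inch '{"fingers":[1,1,1,1,1,1,1,1,1,1,1,1,1],"offset":[[0,0,0.005],[0,0,0.014],[0,0,0.024],[0,0,0.033],[0,0,0.038],[0,0,0.041],[0,0,0.042],[0,0,0.043],[0,0,0.0435],[0,0,0.044],[0,0,0.0445],[0,0,0.0445],[0,0,0.0445]],"twist":[0.3,0.3,0.3,0.3,0.3,0.3,0.3,0.3,0.3,0.3,0.3,0.3,0.3]}' 60
```

```text
time: 6.17
tool_pos: [486.4, -64.7, 176.6]
eef_rot: [[0.957, 0.291, 0.0], [0.291, -0.957, 0.0], [0.0, 0.0, -1.0]]
ft_force: [1.1, -0.3, -0.4]
grip_width: 13.3
grasp_force: 58.4
```

```bash
python3 -m inch '{"fingers":[1,1,1,1,1,1],"offset":[[0,0,0.0005],[0,0,0.001],[0,0,0.001],[0,0,0.0015],[0,0,0.0015],[0,0,0.0015]],"twist":[0,0,0,0,0,0]}' 60
```

```text
time: 6.67
tool_pos: [486.8, -64.8, 175.7]
eef_rot: [[0.957, 0.291, 0.001], [0.291, -0.957, 0.0], [0.001, -0.0, -1.0]]
ft_force: [-2.4, 0.1, 8.8]
grip_width: 13.5
grasp_force: 59.5
```

```bash
python3 -m inch '{"fingers":[1,1,1,1,1,1,1,1,1,1,1,1,1,1,1,1,1,1,1,1],"offset":[[0.001,0,-0.0004],[0.003,0,-0.0004],[0.0055,0,-0.0004],[0.008,0,-0.0004],[0.0105,0,-0.0004],[0.013,0,-0.0004],[0.0155,0,-0.0004],[0.018,0,-0.0004],[0.0205,0,-0.0004],[0.023,0,-0.0004],[0.0255,0,-0.0004],[0.028,0,-0.0004],[0.0305,0,-0.0004],[0.033,0,-0.0004],[0.0355,0,-0.0004],[0.038,0,-0.0004],[0.0405,0,-0.0004],[0.043,0,-0.0004],[0.0455,0,-0.0004],[0.048,0,-0.0004]],"twist":[0,0,0,0,0,0,0,0,0,0,0,0,0,0,0,0,0,0,0,0]}' 60
```

```text
time: 8.33
tool_pos: [531.0, -51.6, 175.1]
eef_rot: [[0.957, 0.29, -0.003], [0.29, -0.957, -0.0], [-0.003, -0.0, -1.0]]
ft_force: [-6.5, -2.3, 7.0]
grip_width: 13.6
grasp_force: 59.1
```

The drag is about 7 N, so I'm checking numerically whether the pick has tilted in the grip. It should look the same in the wrist frame as in w3.

```bash
cat > tilt.py <<'E'
from h import *
im=imaging.read_camera("wrist")[:,:,::-1].copy(); cv2.imwrite("pics/wt.png",im); a=cv2.imread("pics/w3.png")
for n,(x,y,w,h) in dict(collar=(294,274,52,22),top=(290,355,60,65)).items():
    r=cv2.matchTemplate(im[y-20:y+h+20,x-12:x+w+12],a[y:y+h,x:x+w],cv2.TM_CCOEFF_NORMED);_,m,_,l=cv2.minMaxLoc(r);print(n,m,l[0]-12,l[1]-20)
print(manip.state()['ft_force'],manip.state()['tool_pos'])
E
python3 tilt.py
```

```text
collar 0.658373236656189 0 20
top 0.972899854183197 0 -3
[-3.03510491 -1.58133413  5.82193705] [531.59362222 -51.38695519 175.21935249]
```

```bash
python3 -c "
import cv2
im=cv2.imread('pics/wt.png');a=cv2.imread('pics/w3.png')
f=lambda m:cv2.resize(m[220:420,250:390],None,fx=2.8,fy=2.8,interpolation=cv2.INTER_CUBIC)
cv2.imwrite('pics/ct.png',cv2.hconcat([f(a),f(im)]))"
```

```text
(no output)
```

View pics/ct.png

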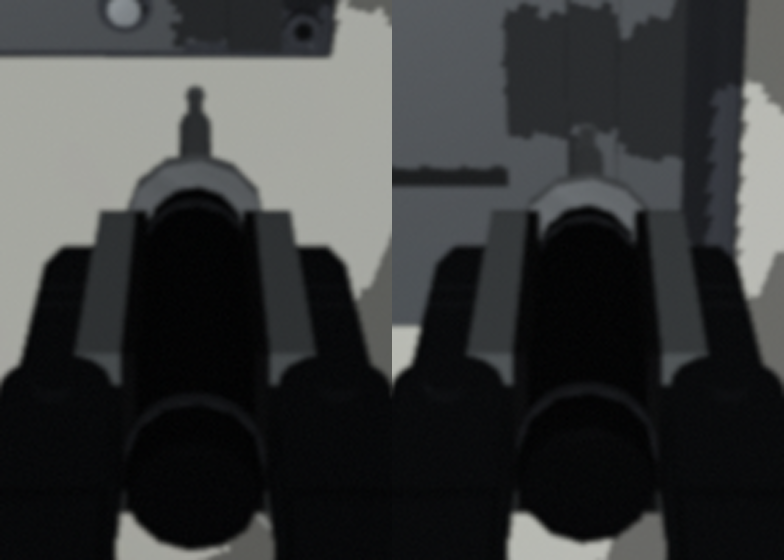

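The pick has tilted slightly, so the tip trails by about 7 mm, with its sideways position still centred. I'm gripping harder and pressing more lightly, and I'll allow for the lag.

```bash
python3 -m inch '{"fingers":[1,1,1,1,1,1,1,1,1,1,1,1,1,1,1,1,1,1,1,1],"offset":[[0,0,-0.0002],[0,0,-0.0004],[0.001,0,-0.0004],[0.003,0,-0.0004],[0.0055,0,-0.0004],[0.008,0,-0.0004],[0.0105,0,-0.0004],[0.013,0,-0.0004],[0.0155,0,-0.0004],[0.018,0,-0.0004],[0.0205,0,-0.0004],[0.023,0,-0.0004],[0.0255,0,-0.0004],[0.028,0,-0.0004],[0.0305,0,-0.0004],[0.033,0,-0.0004],[0.0355,0,-0.0004],[0.038,0,-0.0004],[0.0405,0,-0.0004],[0.043,0,-0.0004]],"twist":[0,0,0,0,0,0,0,0,0,0,0,0,0,0,0,0,0,0,0,0]}' 115; python3 tilt.py
```

```text
time: 10.05
tool_pos: [573.6, -38.2, 175.7]
eef_rot: [[0.957, 0.291, -0.0], [0.291, -0.957, -0.0], [-0.0, 0.0, -1.0]]
ft_force: [-3.3, -0.9, 2.4]
grip_width: 12.6
grasp_force: 112.1
collar 0.7198008894920349 0 20
top 0.9537554979324341 1 -2
[0.72848984 0.38884124 1.05900236] [574.09332256 -37.90112761 175.73398936]
```

```bash
python3 - <<'E'
import cv2
for n in ("w3","w2","wt"):
    g=cv2.imread(f"pics/{n}.png",0); print(n,g[276:304,317:322].mean(1).round().astype(int).tolist())
im=cv2.imread('pics/wt.png');a=cv2.imread('pics/ct.png')
f=cv2.resize(im[220:420,250:390],None,fx=2.8,fy=2.8,interpolation=cv2.INTER_CUBIC)
cv2.imwrite('pics/cu.png',cv2.hconcat([a[:,392:],f]))
E
```

```text
w3 [60, 70, 83, 90, 92, 92, 92, 92, 93, 90, 73, 39, 10, 3, 7, 13, 16, 14, 8, 4, 3, 4, 3, 4, 4, 3, 4, 3]
w2 [57, 65, 77, 86, 88, 88, 88, 89, 89, 87, 73, 41, 13, 3, 6, 11, 16, 14, 8, 4, 4, 4, 3, 3, 3, 4, 3, 3]
wt [43, 44, 43, 44, 47, 54, 63, 77, 91, 96, 97, 97, 97, 98, 97, 88, 62, 27, 7, 7, 15, 16, 12, 6, 3, 3, 3, 3]
```

View pics/cu.png

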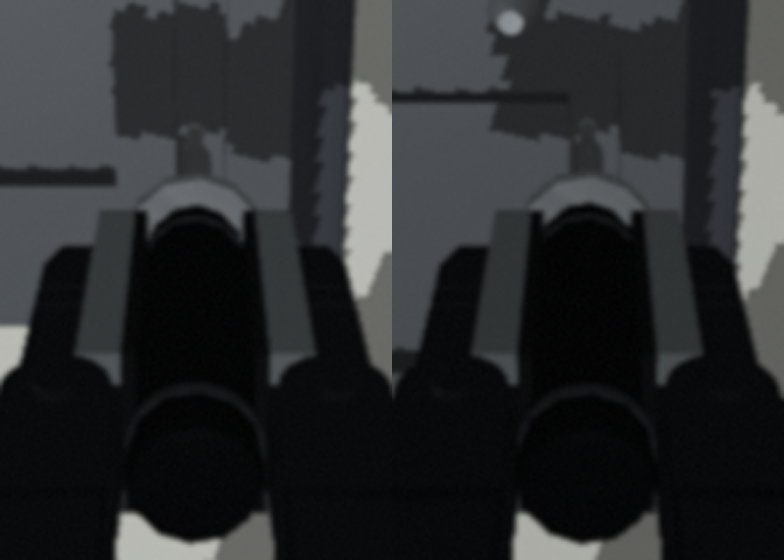

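Tilt is steady: the tip is at about x=25 and 1.3 mm to the +y side of the centre line. I'm finishing the long leg with a small correction, then turning the corner.

```bash
python3 -m inch '{"fingers":[1,1,1,1,1,1,1,1,1,1,1,1,1,1,1,1,1,1,1,1],"offset":[[0.001,0.0005,0.0001],[0.003,0.001,0.0001],[0.0055,0.001,0.0002],[0.008,0.001,0.0002],[0.0105,0.001,0.0002],[0.011,0.001,0.0002],[0.011,0,0.0002],[0.011,-0.002,0.0002],[0.011,-0.0045,0.0002],[0.011,-0.007,0.0002],[0.011,-0.0095,0.0002],[0.011,-0.012,0.0002],[0.011,-0.0145,0.0002],[0.011,-0.017,0.0002],[0.011,-0.0195,0.0002],[0.011,-0.022,0.0002],[0.011,-0.0245,0.0002],[0.011,-0.027,0.0002],[0.011,-0.0295,0.0002],[0.011,-0.032,0.0002]],"twist":[0,0,0,0,0,0,0,0,0,0,0,0,0,0,0,0,0,0,0,0]}' 115; python3 - <<'E'
from h import *
im=imaging.read_camera("wrist")[:,:,::-1].copy(); cv2.imwrite("pics/wv.png",im)
g=cv2.cvtColor(im,cv2.COLOR_BGR2GRAY); print(g[276:304,317:322].mean(1).round().astype(int).tolist())
s=manip.state();t=s['tool_pos'];d=t-[536,-21.5,0];c,q=np.cos(.293),np.sin(.293);print(t,s['ft_force'],"local",c*d[0]+q*d[1],c*d[1]-q*d[0])
E
```

```text
time: 11.77
tool_pos: [574.6, -4.4, 175.6]
eef_rot: [[0.957, 0.291, 0.0], [0.291, -0.957, -0.0], [0.0, 0.0, -1.0]]
ft_force: [1.0, -3.9, 5.2]
grip_width: 12.6
grasp_force: 112.5
[44, 43, 44, 44, 49, 57, 66, 80, 93, 95, 95, 95, 96, 96, 96, 82, 49, 17, 5, 10, 16, 18, 11, 4, 4, 3, 3, 4]
[574.42562969  -3.57949901 175.53446088] [-0.66822919 -0.51783328  6.06628772] local 41.96389561096079 6.058451772009139
```

```bash
python3 -m inch '{"fingers":[1,1,1,1,1,1,1,1,1,1,1,1,1,1,1,1,1,1],"offset":[[0,-0.001,-0.0001],[0,-0.003,-0.0001],[0,-0.0055,-0.0001],[0,-0.008,-0.0001],[0,-0.0105,-0.0001],[0,-0.013,-0.0001],[0,-0.0155,-0.0001],[0,-0.018,-0.0001],[0,-0.0205,-0.0001],[0,-0.023,-0.0001],[0,-0.0255,-0.0001],[0,-0.028,-0.0001],[0,-0.0305,-0.0001],[0,-0.033,-0.0001],[0,-0.0345,-0.0001],[0,-0.0355,-0.0001],[0,-0.0355,-0.0001],[0,-0.0355,-0.0001]],"twist":[0,0,0,0,0,0,0,0,0,0,0,0,0,0,0,0,0,0]}' 115; python3 - <<'E'
from h import *
im=imaging.read_camera("wrist")[:,:,::-1].copy(); cv2.imwrite("pics/ww.png",im)
v=cv2.imread("pics/wv.png")
f=lambda m:cv2.resize(m[200:320,250:390],None,fx=2.8,fy=2.8,interpolation=cv2.INTER_CUBIC)
cv2.imwrite('pics/cx.png',cv2.hconcat([f(v),f(im)]))
s=manip.state();t=s['tool_pos'];d=t-[536,-21.5,0];c,q=np.cos(.293),np.sin(.293);print(t,s['ft_force'],"local",c*d[0]+q*d[1],c*d[1]-q*d[0])
E
```

```text
time: 13.32
tool_pos: [564.0, 30.4, 175.5]
eef_rot: [[0.956, 0.292, -0.001], [0.292, -0.956, 0.001], [-0.0, -0.001, -1.0]]
ft_force: [0.8, -0.7, 4.5]
grip_width: 12.6
grasp_force: 113.0
[564.02931425  30.43769059 175.5323977 ] [ 0.23409762 -0.19981435  5.00893865] local 41.83569080596685 41.6286095834607
```

View pics/cx.png

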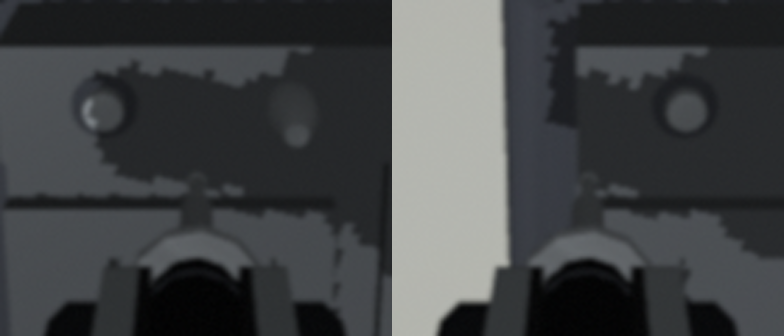

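The tip is about 42 mm along the short leg's +y side and inside the gutter, so the clearing is done. I'm lifting and moving over the block, allowing for the small tilt.

```bash
python3 -m inch '{"fingers":[1,1,1,1,1,1,1,1,1,1,1,1,1,1,1,1,1,1],"offset":[[0,0,-0.004],[0,0,-0.014],[0,0,-0.026],[0,0,-0.038],[0,0,-0.045],[0.001,-0.005,-0.047],[0.004,-0.02,-0.047],[0.007,-0.036,-0.047],[0.01,-0.052,-0.047],[0.013,-0.068,-0.047],[0.016,-0.084,-0.047],[0.019,-0.1,-0.047],[0.022,-0.115,-0.047],[0.024,-0.126,-0.047],[0.025,-0.131,-0.047],[0.025,-0.1315,-0.047],[0.025,-0.1315,-0.047],[0.025,-0.1315,-0.047]],"twist":[0,0,0,0,0,0,0,0,0,0,0,0,0,0,0,0,0,0]}' 115; python3 - <<'E'
from h import *
i=imaging.camera_info("wrist")
im=imaging.read_camera("wrist")[:,:,::-1].copy(); cv2.imwrite("pics/wy.png",im)
g=cv2.cvtColor(im,cv2.COLOR_BGR2GRAY); print(g[276:304,317:322].mean(1).round().astype(int).tolist())
print(g[230:276,317:322].mean(1).round().astype(int).tolist())
for r in (256,260,264,268,272,276): print(r,g[r,300:340].tolist())
s=manip.state();print(s['tool_pos'],s['ft_force'])
# block top by colour (orange-brown)
hsv=cv2.cvtColor(im,cv2.COLOR_BGR2HSV); m=cv2.inRange(hsv,(3,90,30),(18,255,255)); n,l,st,ce=cv2.connectedComponentsWithStats(m)
for k in np.argsort(-st[1:,4])[:2]+1: print(st[k],ce[k])
p=[(546.3,162.5)]
import math
for yaw in (-22,):
    a=math.radians(yaw); print(proj(i,world([546.3,162.5,a],[(28,28,58),(28,-28,58),(-28,-28,58),(-28,28,58),(0,0,58)])).round())
E
```

```text
time: 14.87
tool_pos: [550.0, 161.4, 222.6]
eef_rot: [[0.957, 0.29, 0.0], [0.29, -0.957, -0.001], [-0.0, 0.001, -1.0]]
ft_force: [1.5, -0.5, -0.7]
grip_width: 12.3
grasp_force: 112.3
[41, 41, 41, 42, 47, 54, 64, 77, 88, 90, 90, 90, 91, 91, 89, 75, 45, 15, 5, 9, 15, 16, 9, 4, 3, 4, 3, 4]
[41, 39, 35, 32, 27, 25, 25, 25, 25, 26, 25, 25, 26, 26, 25, 26, 26, 27, 30, 36, 46, 56, 59, 60, 63, 67, 69, 69, 69, 68, 64, 59, 54, 49, 46, 45, 46, 46, 45, 44, 42, 41, 41, 41, 41, 41]
256 [70, 70, 69, 69, 70, 70, 69, 69, 69, 69, 69, 68, 68, 68, 68, 67, 69, 68, 68, 69, 70, 69, 69, 69, 68, 69, 69, 69, 68, 69, 69, 70, 69, 69, 68, 68, 68, 67, 67, 66]
260 [68, 69, 69, 69, 69, 69, 69, 68, 69, 68, 69, 68, 69, 68, 69, 68, 67, 66, 65, 65, 63, 63, 64, 65, 66, 65, 64, 65, 66, 65, 65, 65, 65, 66, 67, 67, 67, 67, 67, 69]
264 [68, 68, 67, 67, 67, 67, 67, 66, 66, 65, 66, 65, 66, 66, 65, 63, 58, 50, 46, 43, 44, 47, 52, 60, 67, 69, 69, 70, 70, 70, 70, 70, 71, 71, 71, 70, 70, 71, 71, 71]
268 [66, 67, 66, 67, 68, 69, 69, 69, 70, 70, 70, 70, 70, 70, 70, 69, 63, 52, 44, 42, 42, 45, 54, 64, 70, 71, 72, 71, 72, 72, 71, 71, 71, 71, 71, 71, 70, 70, 71, 70]
272 [71, 70, 71, 71, 71, 71, 71, 71, 72, 72, 72, 72, 71, 69, 61, 49, 41, 40, 41, 42, 42, 42, 41, 42, 47, 58, 67, 71, 70, 71, 72, 72, 72, 73, 73, 73, 74, 73, 75, 75]
276 [71, 71, 71, 70, 71, 71, 69, 70, 70, 70, 70, 70, 69, 65, 51, 42, 40, 41, 41, 41, 42, 42, 41, 41, 44, 56, 70, 75, 76, 76, 74, 75, 75, 74, 73, 73, 72, 73, 72, 73]
[550.0735594  161.29627647 222.68052108] [ 0.04498149 -0.29438303 -0.42226587]
[  253   155   126   131 10103] [315.18895378 224.37147382]
[   0  419   83   61 2971] [ 28.21878156 448.04240996]
[[309. 179.]
 [380. 235.]
 [323. 297.]
 [254. 248.]
 [317. 241.]]
```

```bash
python3 -m inch '{"fingers":[1,1,1,1],"offset":[[0,0,0],[0,0,0],[0,0,0],[0,0,0]],"twist":[0,0,0,0]}' 115; python3 - <<'E'
from h import *
i=imaging.camera_info("wrist"); s=manip.state()
im=imaging.read_camera("wrist")[:,:,::-1].copy(); cv2.imwrite("pics/wz.png",im)
g=cv2.cvtColor(im,cv2.COLOR_BGR2GRAY)
t=s['tool_pos'];print(t)
for r in range(222,276,3): print(r,g[r,296:346:2].tolist())
m=((g<33)*255).astype(np.uint8); m[:222]=0;m[268:]=0;m[:,:290]=0;m[:,350:]=0
n,l,st,ce=cv2.connectedComponentsWithStats(m)
for k in range(1,n):
    if st[k,4]>30: print(st[k],ce[k],back(i,ce[k],58))
E
```

```text
time: 15.25
tool_pos: [549.9, 162.3, 222.6]
eef_rot: [[0.957, 0.291, -0.0], [0.291, -0.957, -0.0], [-0.0, 0.0, -1.0]]
ft_force: [-1.5, 0.6, -0.5]
grip_width: 12.5
grasp_force: 112.3
[549.91927908 162.34324089 222.59725653]
222 [81, 81, 82, 82, 80, 57, 43, 43, 43, 44, 43, 44, 43, 43, 44, 43, 43, 42, 43, 42, 41, 41, 42, 42, 41]
225 [82, 82, 81, 81, 71, 46, 43, 43, 43, 44, 44, 43, 42, 43, 43, 43, 42, 41, 41, 40, 42, 42, 41, 41, 41]
228 [82, 83, 82, 80, 56, 43, 42, 41, 42, 42, 41, 42, 42, 42, 41, 41, 41, 40, 42, 40, 41, 41, 41, 42, 42]
231 [80, 80, 79, 69, 46, 42, 42, 41, 40, 39, 37, 38, 39, 41, 41, 40, 41, 42, 42, 42, 42, 41, 41, 40, 40]
234 [78, 78, 78, 76, 73, 48, 38, 32, 29, 26, 26, 27, 27, 31, 36, 41, 41, 40, 39, 39, 38, 38, 38, 38, 37]
237 [77, 76, 77, 77, 64, 38, 31, 24, 24, 25, 24, 24, 24, 25, 28, 30, 35, 36, 38, 36, 36, 36, 35, 36, 36]
240 [79, 80, 79, 76, 48, 32, 23, 22, 24, 24, 24, 23, 25, 26, 28, 28, 31, 34, 35, 36, 36, 36, 36, 36, 35]
243 [73, 72, 72, 71, 59, 35, 24, 22, 24, 24, 24, 25, 25, 28, 27, 28, 31, 35, 36, 36, 37, 37, 36, 38, 37]
246 [70, 68, 69, 69, 61, 47, 37, 23, 
[... 403 characters left out ...]
 69, 68, 69, 69, 69, 69, 68, 69, 68, 69, 69, 68, 69, 67, 66, 66, 65, 65, 65, 66, 66]
261 [69, 68, 69, 69, 69, 69, 69, 69, 69, 68, 67, 59, 57, 60, 65, 64, 66, 65, 66, 67, 67, 68, 69, 70, 70]
264 [69, 69, 69, 69, 68, 67, 65, 66, 65, 64, 58, 46, 45, 51, 66, 68, 69, 68, 70, 71, 70, 71, 71, 71, 71]
267 [66, 65, 65, 65, 66, 67, 67, 68, 68, 69, 64, 45, 43, 53, 69, 70, 71, 72, 71, 71, 72, 71, 70, 71, 70]
270 [67, 67, 69, 69, 69, 70, 70, 70, 70, 67, 53, 41, 41, 45, 62, 71, 72, 71, 70, 71, 70, 69, 71, 71, 72]
273 [70, 70, 70, 70, 71, 71, 72, 72, 70, 56, 38, 41, 41, 41, 46, 67, 70, 72, 72, 73, 74, 74, 75, 75, 78]
[306 232  24  19 301] [317.04318937 240.79401993] [546.57408199 163.38637237  58.        ]
```

```bash
python3 -c "
from h import *
print(back(imaging.camera_info('wrist'),(319.6,264.5),85))"
python3 -m inch '{"fingers":[1,1,1,1,1,1,1,1,1,1],"offset":[[0,-0.0022,0],[0,-0.0022,0.005],[0,-0.0022,0.012],[0,-0.0022,0.018],[0,-0.0022,0.022],[0,-0.0022,0.026],[0,-0.0022,0.03],[0,-0.0022,0.034],[0,-0.0022,0.036],[0,-0.0022,0.036]],"twist":[0,0,0,0,0,0,0,0,0,0]}' 115
```

```text
[542.84706021 160.71594275  85.        ]
time: 16.13
tool_pos: [549.0, 164.7, 186.0]
eef_rot: [[0.957, 0.291, -0.001], [0.291, -0.957, -0.0], [-0.001, 0.0, -1.0]]
ft_force: [0.1, 0.0, -1.5]
grip_width: 12.5
grasp_force: 112.3
```

The tip is inside the bore with no contact force. Continuing down.

```bash
python3 -m inch '{"fingers":[1,1,1,1,1,1,1,1,1,1,1,1],"offset":[[0,0,0.004],[0,0,0.009],[0,0,0.014],[0,0,0.019],[0,0,0.024],[0,0,0.028],[0,0,0.032],[0,0,0.035],[0,0,0.037],[0,0,0.0385],[0,0,0.0395],[0,0,0.0395]],"twist":[0,0,0,0,0,0,0,0,0,0,0,0]}' 115
```

```text
time: 17.13
tool_pos: [549.3, 164.7, 147.2]
eef_rot: [[0.957, 0.291, 0.0], [0.291, -0.957, 0.0], [0.0, -0.0, -1.0]]
ft_force: [0.4, 0.0, -0.2]
grip_width: 12.3
grasp_force: 112.5
```

```bash
python3 -m inch '{"fingers":[1,1,1,0.6,0.2,-0.2,-0.6,-1,-1,-1,-1,-1,-1,-1,-1,-1],"offset":[[0,0,0.0005],[0,0,0.001],[0,0,0.001],[0,0,0.001],[0,0,0.001],[0,0,0.001],[0,0,0.001],[0,0,0.001],[0,0,0.001],[0,0,0],[0,0,-0.01],[0,0,-0.03],[0,0,-0.055],[0,0,-0.08],[0,0,-0.098],[0,0,-0.103]],"twist":[0,0,0,0,0,0,0,0,0,0,0,0,0,0,0,0]}' 60
python3 - <<'E'
from h import *
i=imaging.camera_info("wrist"); s=manip.state()
im=imaging.read_camera("wrist")[:,:,::-1].copy(); cv2.imwrite("pics/r1.png",im); print(s['tool_pos'],s['grip_width'])
a=cv2.imread("pics/w1.png")[190:275,280:345]
r=cv2.matchTemplate(im,a,cv2.TM_CCOEFF_NORMED);_,m,_,l=cv2.minMaxLoc(r);print(m,l)
print(proj(i,[(546.5,163,122),(546.5,163,62)]))
g=cv2.cvtColor(im,cv2.COLOR_BGR2GRAY)
m=((g<22)*255).astype(np.uint8); n,lb,st,ce=cv2.connectedComponentsWithStats(m)
for k in range(1,n):
    if st[k,4]>150: print(st[k],ce[k].round())
E
```

```text
time: 18.47
tool_pos: [550.6, 164.6, 254.3]
eef_rot: [[0.957, 0.291, 0.005], [0.291, -0.957, 0.002], [0.006, -0.001, -1.0]]
ft_force: [0.2, -0.5, -0.0]
grip_width: 85.2
grasp_force: 0.0
[550.62890459 164.64552633 254.32351394] 85.24875885288614
0.9331870675086975 (288, 195)
[[321.19950272 264.8973884 ]
 [320.84145491 230.53272252]]
[523   0  44   8 198] [543.   4.]
[279  17  50  29 555] [303.  31.]
[315 167  30  30 229] [329. 181.]
[    0   191   640   289 49926] [338. 411.]
[350 197  22  25 157] [361. 208.]
[ 307  224   25   52 1071] [319. 250.]
[506 277  51  57 451] [541. 312.]
```

The handle appears at about (319,250), where a standing pick should be, so it's back in the block. Moving over the upper half.

```bash
python3 -m inch '{"fingers":[-1,-1,-1,-1,-1,-1,-1,-1,-1,-1,-1,-1,-1,-1,-1,-1,-1,-1,-1,-1],"offset":[[-0.005,0.01,0],[-0.015,0.03,0],[-0.026,0.056,0],[-0.038,0.083,0],[-0.051,0.111,0],[-0.064,0.139,0],[-0.077,0.167,0],[-0.09,0.195,0],[-0.103,0.223,0],[-0.115,0.251,0],[-0.128,0.279,0],[-0.141,0.307,0],[-0.154,0.335,0],[-0.166,0.363,0],[-0.178,0.388,0],[-0.187,0.408,0],[-0.194,0.421,0],[-0.197,0.428,0],[-0.197,0.428,0],[-0.197,0.428,0]],"twist":[0,0,0,0,0,0,-1,-1,-2,-2,-3,-3,-3.3,-3.3,-3.3,-3.3,-3.3,-3.3,-3.3,-3.3]}' 60
python3 - <<'E'
from h import *
i=imaging.camera_info("wrist"); s=manip.state()
im=imaging.read_camera("wrist")[:,:,::-1].copy(); cv2.imwrite("pics/u1.png",im); print(s['tool_pos'],s['eef_rot'].round(3),s['joint_positions'].round(2))
import json; json.dump({k:np.array(v).tolist() for k,v in i.items()},open("u1.json","w"))
p=[487.1,-301.8,.353]
names="boreA boreB pour_side gripTop+ gripTop- c++ c+- c-- c-+".split()
L=[(-50,28,23),(53,-12,23),(0,28,23),(38,0,57),(-38,0,57),(65,45,23),(65,-45,23),(-65,-45,23),(-65,45,23)]
for n,q in zip(names,proj(i,world(p,L))): print(n,q.round())
g=cv2.cvtColor(im,cv2.COLOR_BGR2GRAY)
for th in (20,30,40):
  m=((g<th)*255).astype(np.uint8); n,lb,st,ce=cv2.connectedComponentsWithStats(m)
  for k in range(1,n):
    if st[k,4]>25 and st[k,1]<400: print(th,st[k],ce[k].round(1))
E
```

```text
time: 20.18
tool_pos: [484.9, -301.7, 249.2]
eef_rot: [[0.939, 0.345, -0.001], [0.345, -0.939, 0.001], [-0.001, -0.001, -1.0]]
ft_force: [0.5, 0.1, 0.5]
grip_width: 85.6
grasp_force: 0.0
[ 484.88622596 -301.7363807   249.22166629] [[ 0.939  0.345 -0.001]
 [ 0.345 -0.939  0.001]
 [-0.001 -0.001 -1.   ]] [-0.16  0.39  0.86  1.63 -0.31  1.26 -0.46]
boreA [287. 266.]
boreB [338. 136.]
pour_side [285. 207.]
gripTop+ [322. 165.]
gripTop- [322. 270.]
c++ [259. 119.]
c+- [385. 119.]
c-- [376. 283.]
c-+ [267. 283.]
20 [   0    0   47  105 3154] [21.9 50.6]
20 [ 57   0  20 124 251] [66.2 58.6]
20 [ 239  109  148  187 5024] [298.5 201.1]
20 [333 132  13  13 129] [338.8 137.7]
20 [ 308  161   31  109 2903] [322.8 215.3]
20 [284 262   9   4  28] [287.8 263.6]
20 [    0   314   640   166 44610] [318.5 431.1]
30 [   0    0   67  119 4883] [29.  51.9]
30 [ 56   0  21 125 490] [66.2 60.8]
30 [ 239  109  149  187 5661] [301.1 201.7]
30 [ 53 110   6   6  27] [ 55.2 112.8]
30 [333 131  14  15 158] [339.2 138.1]
30 [ 307  160   33  111 3150] [323.1 215.3]
30 [293 233  11  11  87] [298.1 237.9]
30 [281 261  14  14 148] [287.3 267.3]
30 [    0   314   640   166 45657] [316.8 430.2]
40 [   0    0   68  120 5109] [29.7 52.8]
40 [ 55   0  23 125 690] [65.9 61.1]
40 [  239   109   149   187 15448] [320.9 220.2]
40 [ 52 110   7   7  39] [ 55.1 112.9]
40 [332 131  15  15 182] [339.2 138.1]
40 [295 191   6   6  29] [297.4 193.3]
40 [470 237  55  47 864] [494.6 256.9]
40 [    0   313   640   167 53553] [287.6 423.1]
```

Bores are seen at (339,138) and (288,267), within 2 px of prediction, so the upper half is at about (486,-302.6) with yaw 20.2°. I'm descending to grip the bar.

```bash
python3 -m inch '{"fingers":[-1,-1,-1,-1,-1,-1,-1,-1,-1,-1,-1,-1],"offset":[[0.001,0.0005,0.008],[0.001,0.0005,0.025],[0.001,0.0005,0.045],[0.001,0.0005,0.065],[0.001,0.0005,0.085],[0.001,0.0005,0.105],[0.001,0.0005,0.12],[0.001,0.0005,0.133],[0.001,0.0005,0.142],[0.001,0.0005,0.148],[0.001,0.0005,0.1505],[0.001,0.0005,0.1505]],"twist":[0,0,0,0,0,0,0,0,0,0,0,0]}' 60
```

```text
time: 21.23
tool_pos: [486.5, -302.1, 99.4]
eef_rot: [[0.938, 0.346, -0.0], [0.346, -0.938, -0.0], [-0.0, -0.0, -1.0]]
ft_force: [-0.6, 0.1, 0.9]
grip_width: 84.9
grasp_force: 0.0
```

```bash
python3 -m inch '{"fingers":[-0.4,-0.1,0.2,0.4,0.6,0.8,1,1,1,1,1,1],"offset":[[0,0,0],[0,0,0],[0,0,0],[0,0,0],[0,0,0],[0,0,0],[0,0,0],[0,0,0],[0,0,0],[0,0,0],[0,0,0],[0,0,0]],"twist":[0,0,0,0,0,0,0,0,0,0,0,0]}' 115
```

```text
time: 22.23
tool_pos: [486.7, -302.5, 100.3]
eef_rot: [[0.938, 0.346, 0.001], [0.346, -0.938, -0.0], [0.001, 0.001, -1.0]]
ft_force: [-1.1, 1.1, 5.2]
grip_width: 20.0
grasp_force: 113.4
```

```bash
python3 -m inch '{"fingers":[1,1,1,1,1,1,1,1,1,1],"offset":[[0,0,-0.002],[0,0,-0.006],[0,0,-0.014],[0,0,-0.026],[0,0,-0.04],[0,0,-0.056],[0,0,-0.07],[0,0,-0.08],[0,0,-0.085],[0,0,-0.085]],"twist":[0,0,0,0,0,0,0,0,0,0]}' 115
cat > held.py <<'E'
from h import *
i=imaging.camera_info("wrist"); s=manip.state(); t=s['tool_pos']
im=imaging.read_camera("wrist")[:,:,::-1].copy(); cv2.imwrite("pics/held%d.png"%int(s['time']*10),im)
z=t[2]-97.3+20; yaw=np.arctan2(s['eef_rot'][1,0],s['eef_rot'][0,0]); p=[t[0],t[1],yaw]; print(t,yaw,s['ft_force'],s['ft_torque'])
print(proj(i,world(p,[(-50,28,z),(53,-12,z)])).round(1))
g=cv2.cvtColor(im,cv2.COLOR_BGR2GRAY)
for th in (30,40,50):
  m=((g<th)*255).astype(np.uint8); n,lb,st,ce=cv2.connectedComponentsWithStats(m)
  for k in range(1,n):
    if 30<st[k,4]<1500 and st[k,1]<420 and st[k,2]<60 and 230<ce[k][0]<400: print(th,st[k],ce[k].round(1))
E
python3 held.py
```

```text
time: 23.07
tool_pos: [486.9, -302.6, 186.1]
eef_rot: [[0.938, 0.346, 0.002], [0.346, -0.938, -0.001], [0.002, 0.001, -1.0]]
ft_force: [0.2, -0.0, -4.9]
grip_width: 20.2
grasp_force: 112.7
[ 486.89575752 -302.56557261  186.09217359] 0.3529881136189018 [ 0.23069426 -0.04137509 -4.86493217] [-0.04926718 -0.00718731  0.02011171]
[[259.5 403.6]
 [352.9 181.5]]
30 [337 169  26  20 386] [349.4 178.7]
30 [315 284  10   9  65] [319.3 288. ]
40 [337 169  29  29 663] [350.9 182.9]
40 [266 277  14  12 130] [272.3 282.4]
40 [315 284  10   9  74] [319.3 288.1]
50 [337 169  30  30 710] [351.2 183.1]
50 [264 277  19  14 189] [272.4 282.9]
50 [315 284  10   9  78] [319.5 288.1]
50 [314 419  11   9  73] [318.9 423.3]
```

```bash
python3 -m inch '{"fingers":[1,1,1,1,1,1,1,1,1,1,1,1,1,1,1,1,1,1,1,1],"offset":[[0.003,-0.005,0],[0.008,-0.014,0],[0.016,-0.028,0],[0.026,-0.044,0],[0.036,-0.061,0],[0.046,-0.079,0],[0.057,-0.097,0],[0.067,-0.115,0],[0.078,-0.133,0],[0.088,-0.151,0],[0.099,-0.169,0],[0.109,-0.186,0],[0.118,-0.202,0],[0.126,-0.216,0],[0.133,-0.228,0],[0.139,-0.237,0],[0.142,-0.243,0],[0.144,-0.246,0],[0.144,-0.246,0],[0.144,-0.246,0]],"twist":[0,0,0,0.4,0.8,1.2,1.6,2,2.4,2.8,3.2,3.4,3.4,3.4,3.4,3.4,3.4,3.4,3.4,3.4]}' 115
python3 -m inch '{"fingers":[1,1,1],"offset":[[0,0,0],[0,0,0],[0,0,0]],"twist":[0,0,0]}' 115; python3 held.py
python3 - <<'E'
from h import *
i=imaging.camera_info("wrist"); print(proj(i,world([535.9,-21.4,.2934],[(80,62,8),(80,-62,8)])).round(1))
E
```

```text
time: 24.78
tool_pos: [536.4, -22.3, 184.5]
eef_rot: [[0.957, 0.289, -0.0], [0.289, -0.957, -0.001], [-0.0, 0.0, -1.0]]
ft_force: [-0.0, -0.5, -4.5]
grip_width: 20.1
grasp_force: 112.8
time: 25.03
tool_pos: [536.4, -22.3, 184.6]
eef_rot: [[0.958, 0.288, -0.0], [0.288, -0.958, -0.0], [-0.0, 0.0, -1.0]]
ft_force: [-0.2, 1.1, -5.5]
grip_width: 20.2
grasp_force: 112.8
[536.43915859 -22.34220554 184.63487561] 0.2923924952000613 [-0.20911526  1.14905638 -5.45422347] [-0.01127834 -0.0241665   0.00107323]
[[259.4 403.1]
 [352.8 181.1]]
30 [315 284  10  10  72] [319.5 288.3]
40 [337 176  29  22 270] [353.2 189.8]
40 [266 276  14  13 145] [272.6 282.1]
40 [315 284  11  10  82] [319.5 288.4]
50 [232 112   9  17  53] [237.1 120.5]
50 [337 174  30  25 428] [353.  187.9]
50 [315 284  11  10  89] [319.9 288.4]
[[212.9 101.8]
 [424.  101.6]]
```

Aligned to within 0.5 mm. Lowering to just above the dowels and then slowly onto them.

```bash
python3 -m inch '{"fingers":[1,1,1,1,1,1,1,1,1,1,1,1,1,1],"offset":[[0,0,0.003],[0,0,0.008],[0,0,0.014],[0,0,0.019],[0,0,0.023],[0,0,0.0255],[0,0,0.027],[0,0,0.0285],[0,0,0.03],[0,0,0.0315],[0,0,0.033],[0,0,0.0345],[0,0,0.0345],[0,0,0.0345]],"twist":[0,0,0,0,0,0,0,0,0,0,0,0,0,0]}' 115
```

```text
time: 26.25
tool_pos: [536.5, -21.6, 150.0]
eef_rot: [[0.957, 0.289, -0.0], [0.289, -0.957, -0.0], [-0.0, 0.0, -1.0]]
ft_force: [0.3, -0.5, -5.0]
grip_width: 20.3
grasp_force: 112.8
```

```bash
python3 -m inch '{"fingers":[1,1,1,1,1,1,1],"offset":[[0,0,0.0015],[0,0,0.003],[0,0,0.004],[0,0,0.005],[0,0,0.0055],[0,0,0.0055],[0,0,0.0055]],"twist":[0,0,0,0,0,0,0]}' 115
```

```text
time: 26.83
tool_pos: [536.5, -21.8, 144.5]
eef_rot: [[0.957, 0.289, -0.0], [0.289, -0.957, -0.0], [-0.0, 0.0, -1.0]]
ft_force: [-0.7, -1.7, -4.6]
grip_width: 20.6
grasp_force: 112.6
```

```bash
python3 -m inch '{"fingers":[1,1,1,1,1,1,1,1],"offset":[[0,0,0.001],[0,0,0.002],[0,0,0.003],[0,0,0.004],[0,0,0.005],[0,0,0.006],[0,0,0.006],[0,0,0.006]],"twist":[0,0,0,0,0,0,0,0]}' 115
```

```text
time: 27.5
tool_pos: [536.7, -22.0, 139.6]
eef_rot: [[0.957, 0.289, 0.001], [0.289, -0.957, 0.001], [0.001, -0.0, -1.0]]
ft_force: [-4.0, -2.3, 7.4]
grip_width: 20.4
grasp_force: 114.9
```

```bash
python3 -m inch '{"fingers":[1,1,1,1,1,1],"offset":[[0,0,0.0005],[0,0,0.001],[0,0,0.0015],[0,0,0.002],[0,0,0.002],[0,0,0.002]],"twist":[0,0,0,0,0,0]}' 115
```

```text
time: 28.0
tool_pos: [536.7, -22.0, 139.2]
eef_rot: [[0.957, 0.289, 0.001], [0.289, -0.957, 0.002], [0.001, -0.002, -1.0]]
ft_force: [-15.1, -0.1, 29.2]
grip_width: 20.3
grasp_force: 118.0
```

```bash
python3 -m inch '{"fingers":[1,1,1,1,1],"offset":[[-0.0005,0,0],[-0.001,0,0],[-0.001,0,0],[-0.001,0,0],[-0.001,0,0]],"twist":[0,0,0,0,0]}' 115; python3 -c "
from h import *
print(manip.state()['ft_torque'])"
```

```text
time: 28.42
tool_pos: [536.5, -22.0, 139.2]
eef_rot: [[0.957, 0.289, 0.003], [0.289, -0.957, 0.002], [0.003, -0.001, -1.0]]
ft_force: [-10.6, 0.2, 23.7]
grip_width: 20.1
grasp_force: 116.8
[-0.13550811  2.11696127  0.12532806]
```

```bash
python3 -m inch '{"fingers":[1,1,1,1,1,1],"offset":[[-0.0005,0,0],[-0.001,0,0.0003],[-0.0015,0,0.0006],[-0.0015,0,0.0006],[-0.0015,0,0.0006],[-0.0015,0,0.0006]],"twist":[0,0,0,0,0,0]}' 115; python3 -c "
from h import *
s=manip.state();print(s['ft_torque'],s['eef_rot'].round(4))"
```

```text
time: 28.92
tool_pos: [536.4, -22.0, 139.2]
eef_rot: [[0.957, 0.29, 0.005], [0.29, -0.957, 0.002], [0.006, -0.0, -1.0]]
ft_force: [-5.2, 1.2, 24.3]
grip_width: 20.3
grasp_force: 116.9
[ 0.07954248  1.39646749 -0.01694531] [[ 9.571e-01  2.898e-01  5.400e-03]
 [ 2.898e-01 -9.571e-01  2.000e-03]
 [ 5.800e-03 -4.000e-04 -1.000e+00]]
```

Height stays at 139.2 mm under a harder push, so the faces meet. The tool tilted slightly with my sideways shift, though, so I'm undoing it to keep the halves flat.

```bash
python3 -m inch '{"fingers":[1,1,1,1,1,1,1,1],"offset":[[0.0005,0,0.0002],[0.001,0,0.0003],[0.0015,0,0.0003],[0.002,0,0.0003],[0.0023,0,0.0003],[0.0023,0,0.0003],[0.0023,0,0.0003],[0.0023,0,0.0003]],"twist":[0,0,0,0,0,0,0,0]}' 115; python3 -c "
from h import *
s=manip.state();print(s['ft_torque'],s['eef_rot'].round(4),s['tool_pos'])"; python3 held.py
```

```text
time: 29.58
tool_pos: [536.6, -22.0, 139.2]
eef_rot: [[0.957, 0.289, 0.001], [0.289, -0.957, 0.003], [0.002, -0.002, -1.0]]
ft_force: [-18.2, 0.5, 39.0]
grip_width: 20.2
grasp_force: 119.1
[-0.24323867  3.93843625  0.2188506 ] [[ 0.9573  0.2891  0.001 ]
 [ 0.2891 -0.9573  0.0026]
 [ 0.0017 -0.0022 -1.    ]] [536.64850031 -22.02256625 139.15921828]
[536.64850031 -22.02256625 139.15921828] 0.29327595108474264 [-18.17033477   0.50877726  38.95617586] [-0.24323867  3.93843625  0.2188506 ]
[[259.9 403.4]
 [353.4 181.5]]
30 [315 284  10  10  71] [319.3 288.5]
40 [337 178  29  20 213] [351.9 191. ]
40 [266 277  14  12 137] [272.6 282.5]
40 [315 284  10  10  77] [319.3 288.5]
50 [337 175  30  24 297] [352.5 189.9]
50 [314 284  12  10  87] [319.3 288.6]
```

The mould sits flat and the part hasn't slipped in the grip: the hole is still at (272.6,282.5). I'm easing the push a little and handing in.

```bash
python3 -m inch '{"fingers":[1,1,1,1,1,1],"offset":[[-0.0002,0,-0.0003],[-0.0003,0,-0.0006],[-0.0003,0,-0.0006],[-0.0003,0,-0.0006],[-0.0003,0,-0.0006],[-0.0003,0,-0.0006]],"twist":[0,0,0,0,0,0]}' 115; python3 -c "
from h import *
s=manip.state();print(s['eef_rot'].round(4)[2],s['tool_pos'],s['ft_force'])
if 15<s['ft_force'][2]<38 and s['tool_pos'][2]<139.6: print(manip.hand_in())"
```

```text
time: 30.13
tool_pos: [536.6, -22.0, 139.2]
eef_rot: [[0.957, 0.289, 0.002], [0.289, -0.957, 0.002], [0.002, -0.002, -1.0]]
ft_force: [-14.2, -0.3, 29.5]
grip_width: 20.5
grasp_force: 117.6
[ 0.0021 -0.0016 -1.    ] [536.60523598 -22.02462026 139.21943946] [-14.1618825   -0.27590092  29.53380787]
the job is handed in; nothing more can be done
None
```

I cleared the gutter from end to end, stood the pick back in its block and handed the job in at about 30 s, with the mould still gripped and pressed shut at about 30 N; I don't have the judge's result.

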